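# Seal a vial, fit its holder on the vortex mixer and hold it pressed

### The arm

A 6-joint arm with a two-finger parallel gripper is mounted at the origin on the work surface. World frame = base frame: x ahead of the robot, y to its left, z up, the work surface at z = 0. Lengths are in mm, angles in rad, forces in N, time in s.
With the tool pointing down it reaches from about 350 to 875 mm from the base axis. Payload 4.2 kg.
Tool frame: the origin (TCP) lies on the mounting face of the last link; the fingertips stand 173 mm ahead of it and the grasp point (between the pads) lies 155 mm ahead of it; z points along the fingers, y is the line along which they close (so a half turn about z gives the same grasp; the last joint's range is limited). The gripper opens to 85 mm and grips with 20 to 120 N. Pads are 22 mm wide; open, the fingers measure 114 mm over their backs; the gripper's body (76 mm by 85 mm) begins 54 mm behind the grasp point. The pads swing forward as they close: fully open they stand 13 mm farther back than shut.
Start: joints at [-1.07, 0.385, 0.008, 0, -1.194, -0.259], TCP at [149.674, -606.793, 404.712] pointing down, gripper open.
Joint ranges: [-3.14, 3.14], [-1.21, 2.06], [-1.07, 1.41], [-3.16, 2.05], [-2.99, -0.16], [-3.1, 3.1]. Speed limits (rad/s): [2.79, 2.79, 3.14, 3.14, 3.14, 3.14].

### API

Orientations are given as a unit quaternion [x, y, z, w].
In Python, from bench import arm gives the robot as it stands.
- The arm moves only by the tool carry_out, never from a script. Its argument "rows" is a list of rows, each a list of 7 numbers: the shift along the tool's x, y, z as a fraction of full scale, then the turn, a rotation vector about the tool's x, y, z as a fraction of full scale, then the opening, from -1 (shut) to 1 (fully open). A call has 1 to 12 rows; each row is the pose to reach, as a shift and turn from the pose commanded when the call began, along the tool's axes at that moment, turning the shorter way round; what a row does not reach only later rows make up. Full scale, the value 1, is 20 cm for a shift and pi rad for a turn. A row lasts 1/8 s, in which the tool goes at most 62.5 mm and 10.7 degrees, less where a joint would pass 70% of its speed; a pose out of reach is approached as far as the arm can. A call with a number of a shift or a turn outside -1 to 1 is refused whole. A call with a gripper value outside its range is refused whole. The fingers move at their own pace and stop on an object; the grip force is fixed at half the most. Time passes only in rows, so rows that repeat a pose let the fingers close. It gives the time, the measured TCP pose, the force, the opening and the grip force at its end, in the units of the state.
- arm.read_state(): the state, without advancing time (a new reading comes with each control period).
- arm.get_image(name): name is "side" or "top" or "wrist"; returns (picture, depth): 480x640x3 uint8, red, green, blue; 480x640 float32, mm along the optical axis (not along the pixel's ray), 0 where there is no reading.
- arm.calibration(name): a dict with "mtx" (3x3 intrinsics, pixels), "cam_to_world" (4x4, takes a point from camera to world coordinates). Camera axes: x right, y up, looking along -z (the intrinsics and any distortion apply to the point x, -y, -z); pixel columns grow to the right and rows downward; lengths in mm; the calibration is good to about 2 mm. A picture is of the moment at which its call begins: read the wrist's pose just before it. calibration takes no time and is no camera call; for the wrist camera it gives the pose at the moment of the call.
- arm.job_done(): hands the job in; it is judged then, once.
The state is a dict: "clock": time; "joints": joint angles; "joint_vel": joint speeds; "joint_efforts": joint torques, N m; "position": TCP position; "ee_rot": TCP orientation; "contact_force": force on the tool from outside, world axes, zero at the start; "wrist_torque": the same for the moment, N m; "gripper_width": finger opening in mm; "grasp_force": force on a finger pad.
Only numpy, scipy, OpenCV 4.12 (cv2) and the standard library are available. Lean on these libraries where they do the work, as an engineer would, in place of code of your own. Each camera call takes 0.05 s, during which the arm holds its last target. There are 200 camera calls.

### The job

Get the sample in the vial mixing: first press the vial's snap cap fully home where the holder stands on the bench, then fit the holder head on the vortex mixer's drive. The blind hole in its underside goes over the off-centre crank pin, which is hidden once the holder covers it, so slide it about if need be until it drops flat onto the drive disc. Then press the holder down against the mixer's touch switch and finish like that, still holding it pressed right down; keep the vial upright all the way and leave the other things on the bench where they are.

Things in the scene. Friction and masses are not known exactly. Their poses are not given: they have to be found in the camera images.
- holder: Vial holder head, loose, 0.09-0.17 kg with vial: black plastic cylinder of diameter 46, 36 tall, upright on the bench; an amber vial (diameter 24, top 50 above the underside) is fixed in it, with a white snap cap. In the underside, on the axis, a blind round hole of diameter 10, 14 deep. Origin: centre of the underside, at the hole's mouth; z up along the axis. Grip it across. Sizes in mm.
- cap_top (a point): Centre of the top face of the vial's white snap cap (diameter 27 mm, 12 mm tall), on the holder's axis. Moves with the cap: 59 mm above the holder's origin with the cap fully proud, 54 mm with the cap home.
- vial_cap (a joint): How far the snap cap has been pressed down on the vial, in m: 0 = fully proud, 0.005 = fully home (stop). It starts between 0 and 0.0015. It slides stiffly, needing about 5 N, and stays where it is left.
- mixer: Touch vortex mixer, heavy, does not move: white housing 156 mm front to back (x), 125 mm wide (y), flat top 110 mm above the bench; sloped blue panel with knob and rocker switch at its front (-x side). Origin: centre of its underside, on the bench. The drive stands out of the top at mixer x = +21 mm, y = 0.
- drive_seat (a point): Centre of the flat top of the steel drive disc (diameter 40 mm), 120 mm above the bench with the touch switch up; goes down with it. On it stands a rigid crank pin, diameter 8 (5 at its bevelled tip), 12 mm tall, axis 4 mm from this centre, in an unmeasured direction that differs each time (seen from above until covered). Seated, the holder lies flat on the disc with its axis within 1 mm of the pin's.
- touch (a joint): Travel of the touch switch: how far the drive disc with its pin is pressed down, in m, 0 = up, 0.004 = right down (stop). Springs back when let go: it starts to give at about 4 N and is right down at about 9 N.
- cup_head: Black rubber cup head for the mixer, diameter 52 mm, 30 mm tall, standing on the bench; leave it. Origin: centre of its underside.
- beaker: Small glass beaker, diameter 54 mm, 58 mm tall, empty; leave it. Origin: centre of its underside.
- spare_vial: A second closed amber vial with a label standing by itself on the bench without a holder, diameter 24 mm, 46 mm tall; leave it. Origin: centre of its underside.
- spatula: Thin steel lab spatula 140 mm long (rod 5 mm thick with a flat blade at one end and a round spoon end at the other) lying on the bench; leave it. Origin: on its underside at mid-length.

How it is judged:
By the outcome, as a careful person would: the job done as asked, in the order asked, and still so for the second after the job is handed in, while the arm keeps its last pose, push and grip.
It also fails if it takes over 62 s, if anything falls off the work surface, if the arm or the gripper's body presses on something with over 40 N, if the wrist force passes 120 N, or if a joint passes its speed limit or range.

## Working session

There is one attempt and no reset: what is moved stays moved. The work goes in short steps, Python scripts to look and compute and a tool call to move; the robot and the scene stay as the last step left them, time stands still between calls to the robot, and variables do not carry over. Pictures are saved under pics/ and viewed, at most 10 in all, crops included, and the job is handed in when it is done.

Besides the shell and the picture viewer there is one more tool, called after "Request:" by a JSON object that holds its "method" and its "body", one argument or row to a line. carry_out: Moves the arm, as the interface text tells. Its arguments: {"type":"object","properties":{"rows":{"type":"array"}},"required":["rows"]}

```bash
mkdir -p pics; ls; python3 - <<'E'
from bench import arm
import cv2,numpy as np
s=arm.read_state();print(s)
for n in("side","top"):
    p,d=arm.get_image(n);np.savez(f"{n}.npz",p=p,d=d,**arm.calibration(n));cv2.imwrite(f"pics/{n}1.png",p[:,:,::-1]);print(n,arm.calibration(n))
E
```

```text
pics
{'clock': 0.0, 'joints': array([-1.07042127e+00,  3.85573284e-01,  6.59457269e-03, -5.10956361e-04,
       -1.19397962e+00, -2.58577101e-01]), 'joint_vel': array([-7.04459641e-04,  8.13558497e-04,  9.95532217e-04, -2.33838107e-04,
       -1.27761118e-03,  4.38385950e-05]), 'joint_efforts': array([ 1.13424397e-05, -3.92294419e+01,  1.88394284e+01,  4.18610215e+00,
       -4.61503441e-03,  4.00130062e-06]), 'position': array([ 149.62661043, -606.60947634,  403.59704892]), 'ee_rot': array([-1.20511020e-01,  9.92711372e-01,  1.09205780e-03, -1.79879813e-04]), 'contact_force': array([-0.85298892, -0.06417682,  0.45624549]), 'wrist_torque': array([-0.02691575, -0.04281936,  0.02350626]), 'grasp_force': 0.0, 'gripper_width': 85.71354640850436}
side {'mtx': array([[484.05434822,   0.        , 318.73373992],
       [  0.        , 484.05434822, 234.15955416],
       [  0.        ,   0.        ,   1.        ]]), 'cam_to_world': array([[ 9.92388730e-01,  5.88949708e-02, -1.08148005e-01,
         5.20280280e+02],
       [-1.23142100e-01,  4.80276270e-01, -8.68430036e-01,
        -8.81315538e+02],
       [ 7.94758751e-04,  8.75137753e-01,  4.83873208e-01,
         5.89986534e+02],
       [ 0.00000000e+00,  0.00000000e+00,  0.00000000e+00,
         1.00000000e+00]])}
top {'mtx': array([[622.99377384,   0.        , 314.31869227],
       [  0.        , 622.99377384, 235.84953633],
       [  0.        ,   0.        ,   1.        ]]), 'cam_to_world': array([[-5.52701872e-04,  9.90915293e-01, -1.34486343e-01,
         4.45061545e+02],
       [-9.99960891e-01, -1.73473166e-03, -8.67219564e-03,
        -2.34991706e+01],
       [-8.82670900e-03,  1.34476290e-01,  9.90877498e-01,
         1.47274950e+03],
       [ 0.00000000e+00,  0.00000000e+00,  0.00000000e+00,
         1.00000000e+00]])}
```

View pics/side1.png

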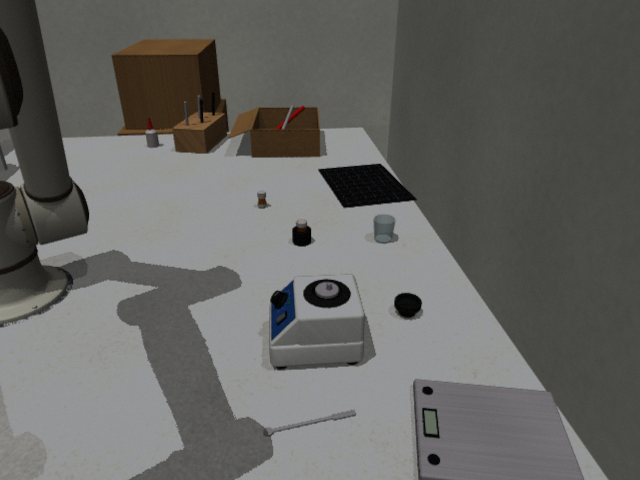

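View pics/top1.png

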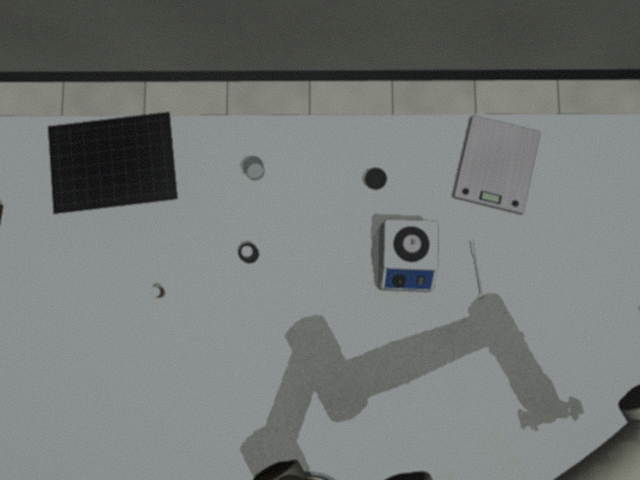

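Side view: the holder is at about (302,234) with its white cap at (302,223), and the mixer's drive at (327,290). Top view: the holder is at (248,252) and the drive disc at (411,242), with the beaker, cup, spare vial and spatula clear of the path.

```bash
cat >h.py <<'E'
import numpy as np,cv2
def ray(c,u,v):
    K=c["mtx"];T=c["cam_to_world"]
    d=T[:3,:3]@np.array([(u-K[0,2])/K[0,0],-(v-K[1,2])/K[1,1],-1]);return T[:3,3],d
def onplane(c,u,v,z):
    o,d=ray(c,u,v);return o+d*(z-o[2])/d[2]
def proj(c,P):
    K=c["mtx"];T=c["cam_to_world"];q=T[:3,:3].T@(np.asarray(P,float)-T[:3,3]);q=q*[1,-1,-1];p=K@q;return p[:2]/p[2]
def two(c1,p1,c2,p2):
    o,d=ray(c1,*p1);q,e=ray(c2,*p2)
    s=np.linalg.lstsq(np.c_[d,-e],q-o,rcond=None)[0];a,b=o+d*s[0],q+e*s[1];return (a+b)/2,np.linalg.norm(a-b)
def blobs(mask,x0,y0,x1,y1,amin=8):
    m=np.zeros(mask.shape,np.uint8);m[y0:y1,x0:x1]=mask[y0:y1,x0:x1]
    n,l,st,ce=cv2.connectedComponentsWithStats(m);return [(st[i].tolist(),ce[i].round(2).tolist()) for i in range(1,n) if st[i,4]>=amin]
E
python3 - <<'E'
from h import *
t=np.load("top.npz");s=np.load("side.npz")
gt=t["p"].max(2);gs=s["p"].max(2)
print("top dark",blobs(gt<70,220,225,280,280));print("top white in holder",blobs(gt>120,239,243,258,262))
print("side dark",blobs(gs<60,280,210,325,255));print("side white",blobs(gs>120,280,210,325,255))
print("drive top dark",blobs(gt<80,385,220,437,266));print("drive bright",blobs(gt>105,398,228,426,256))
print("side drive dark",blobs(gs<60,298,272,360,312))
print(gs[214:246:2,290:316:2]); print(gs[278:304,308:348:2])
E
```

```text
top dark [([239, 243, 19, 20, 178], [249.05, 253.51])]
top white in holder [([253, 243, 5, 5, 12], [255.83, 244.17]), ([242, 246, 10, 10, 78], [246.45, 250.96]), ([239, 258, 4, 4, 9], [240.0, 260.11])]
side dark [([293, 225, 18, 21, 324], [301.56, 235.67])]
side white [([280, 210, 45, 45, 1594], [302.1, 231.21])]
drive top dark [([394, 227, 35, 35, 709], [410.7, 243.97])]
drive bright [([398, 228, 4, 3, 8], [399.12, 228.62]), ([420, 228, 6, 5, 16], [423.44, 229.25]), ([404, 235, 17, 17, 208], [411.56, 243.34])]
side drive dark [([304, 279, 47, 29, 740], [326.73, 294.73])]
[[150 151 149 152 150 149 151 148 151 150 153 151 151]
 [150 149 150 148 151 150 150 151 151 151 150 148 150]
 [152 149 149 150 149 144 148 148 150 149 150 151 150]
 [151 150 150 146 129 140 140 125 135 150 150 151 150]
 [150 150 152 110 135 141 142 136  93 151 151 146 147]
 [152 151 148  90  80  88  84  76  61 149 149 148 146]
 [151 148 127  38  74  80  69  61  35  78 144 148 148]
 [148 107   5   9  32  45  44  41  23   7  49 149 151]
 [150  70   5  10  34  43  43  36  13   7   6 146 150]
 [149  68   8   8   9   8 
[... 1870 characters left out ...]
   8   9
   17  15]
 [ 16  14  12  14  10  29  55  60  70  75  70  62  56  40  12  10  14  14
   16  15]
 [ 16  14  15  14  11   7  31  42  55  54  54  48  42  18  10  11  13  15
   15  13]
 [ 16  11  16  15  14  14   7  12  32  47  34  22   6   7   9  11  12  14
    8  14]
 [ 15  12  13  16  14   9  11   9   5  10   7   8   4   5  14  13  14  12
    9  11]
 [ 12  15  14  12  17  14  12  14  13  12   7  12  10  11  12   8  13  11
   12  10]
 [ 28  13  14  14  14  14   9  13  15  14  17  14  14  14  12  13  14  12
   14  34]
 [ 83  12  12  12  17  13  12  12  13  13  12  14  15  11  10  12   8  10
   12  93]
 [136  58  11  13  17  15  15  16  12  15  15  12   8  13  14  11  12  10
   77 142]]
```

```bash
python3 - <<'E'
from h import *
t=np.load("top.npz");s=np.load("side.npz")
print("cap",onplane(t,246.45,250.96,58),onplane(s,301.5,221.5,58),two(t,(246.45,250.96),s,(301.5,221.5)))
print("drive",onplane(t,411.56,243.34,120),onplane(s,326.5,290,120))
print("black ring",onplane(t,410.7,243.97,110))
print("spare",onplane(t,158,291,40),"beaker",onplane(t,253,167,30),"cup",onplane(t,375,178,30),"mixer corners",[onplane(t,u,v,110).round() for u,v in((385,221),(437,221),(433,290))])
for u,v in((404,251),(411,258),(411,230)): print(onplane(t,u,v,120).round(),t["d"][v,u])
E
```

```text
cap [602.48276018 144.08891083  58.        ] [606.08374956 140.3621104   58.        ] (array([604.58293746, 144.326319  ,  55.76472805]), np.float64(3.681618336499557))
drive [ 611.77598421 -224.10748154  120.        ] [ 614.5289004  -229.51686559  120.        ]
black ring [ 611.61471978 -223.670402    110.        ]
spare [512.22562098 348.41973069  40.        ] beaker [806.13944911 134.66516111  30.        ] cup [ 778.68949751 -154.45944944   30.        ] mixer corners [array([ 663., -168.,  110.]), array([ 663., -283.,  110.]), array([ 511., -270.,  110.])]
[ 595. -207.  120.] 1369.6079
[ 580. -222.  120.] 1364.983
[ 641. -224.  120.] 1365.5664
```

Request:
{"method": "carry_out", "body": {
  "rows": [
    [-0.24,0.135,0,0,0,0.04,1],
    [-0.48,0.27,0,0,0,0.0769,1],
    [-0.72,0.4,0,0,0,0.0769,1],
    [-0.955,0.535,0,0,0,0.0769,1],
    [-0.955,0.535,0,0,0,0.0769,1]
  ]
}}

```text
clock: 0.72
position: [311.6, -455.0, 404.5]
ee_rot: [-0.003, 1.0, 0.0, -0.0]
contact_force: [-0.5, 1.0, -0.1]
gripper_width: 85.5
grasp_force: 0.0
```

```bash
python3 - <<'E'
from bench import arm
s=arm.read_state();print(s["clock"],s["position"],s["ee_rot"]);c=arm.calibration("wrist");print(c["mtx"],c["cam_to_world"])
E
```

```text
0.725 [ 311.59247908 -454.97690308  404.54319109] [-2.62903139e-03  9.99996488e-01  3.35257001e-04 -4.05079575e-07]
[[350.83944546   0.         315.27586007]
 [  0.         350.83944546 239.43604651]
 [  0.           0.           1.        ]] [[-5.34056120e-03 -9.53795223e-01 -3.00409972e-01  2.34310440e+02]
 [ 9.99985621e-01 -4.94802341e-03 -2.06745239e-03 -4.55100848e+02]
 [ 4.85490637e-04 -3.00416694e-01  9.53807934e-01  3.74553898e+02]
 [ 0.00000000e+00  0.00000000e+00  0.00000000e+00  1.00000000e+00]]
```

Request:
{"method": "carry_out", "body": {
  "rows": [
    [-0.25,0.15,0,0,0,0,1],
    [-0.5,0.32,0,0,0,0,1],
    [-0.75,0.48,0,0,0,0,1],
    [-0.95,0.65,0,0,0,0,1]
  ]
}}

```text
clock: 1.23
position: [500.8, -326.6, 404.1]
ee_rot: [0.0, 1.0, 0.0, -0.0]
contact_force: [-0.4, -0.2, 0.5]
gripper_width: 85.2
grasp_force: 0.0
```

Request:
{"method": "carry_out", "body": {
  "rows": [
    [-0.2,0.15,0.1,0,0,0,1],
    [-0.42,0.32,0.2,0,0,0,1],
    [-0.64,0.5,0.32,0,0,0,1],
    [-0.64,0.5,0.32,0,0,0,1],
    [-0.64,0.5,0.32,0,0,0,1]
  ]
}}

```text
clock: 1.85
position: [627.3, -227.7, 340.0]
ee_rot: [0.0, 1.0, -0.0, -0.001]
contact_force: [-1.3, -0.0, 0.2]
gripper_width: 85.5
grasp_force: 0.0
```

```bash
cat >>h.py <<'E'
def shot(arm,n,tag):
    s=arm.read_state();c=arm.calibration(n);p,d=arm.get_image(n);np.savez(tag+".npz",p=p,d=d,**c);cv2.imwrite(f"pics/{tag}.png",p[:,:,::-1]);return s,c,p,d
E
python3 - <<'E'
from bench import arm
from h import *
s,c,p,d=shot(arm,"wrist","w1");print(s["clock"],s["position"],s["ee_rot"],s["joint_vel"].round(3)); print(proj(c,[613,-226,120]))
E
```

```text
1.85 [ 627.34164776 -227.66919561  340.04888379] [ 4.34011035e-05  9.99999715e-01 -5.10968487e-05 -7.52575622e-04] [-0.018 -0.03   0.002  0.001 -0.002 -0.002]
[317.84378912 245.10870386]
```

View pics/w1.png

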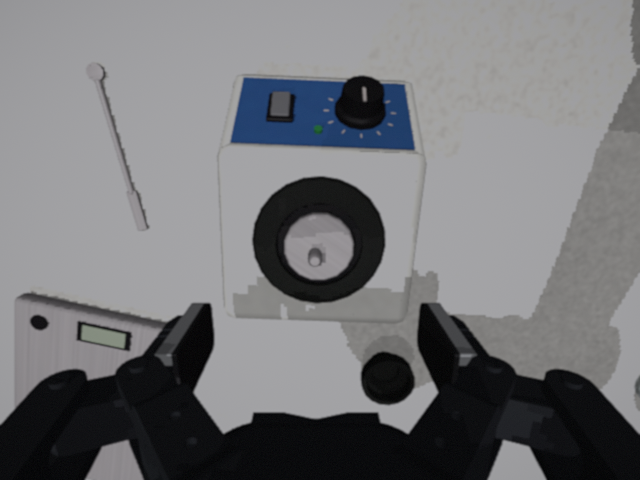

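The drive disc appears at about (319,246) and the pin at about (315,256), on the +x side. I'll zoom in on it.

```bash
python3 - <<'E'
from h import *
w=np.load("w1.npz");g=cv2.cvtColor(w["p"],cv2.COLOR_RGB2GRAY)
cv2.imwrite("pics/w1c.png",cv2.resize(w["p"][200:296,255:383,::-1],None,fx=6,fy=6,interpolation=cv2.INTER_CUBIC))
b=blobs(g>85,275,205,362,290,50);print(b)
m=np.zeros(g.shape,np.uint8);m[205:290,275:362]=(g>85)[205:290,275:362]
k=max(cv2.findContours(m,cv2.RETR_EXTERNAL,cv2.CHAIN_APPROX_NONE)[0],key=cv2.contourArea);e=cv2.fitEllipse(k);print(e,onplane(w,*e[0],120))
print(w["d"][225:275:5,318])
m=np.zeros(g.shape,np.uint8);m[170:305,245:392]=(g<60)[170:305,245:392]
k=max(cv2.findContours(m,cv2.RETR_EXTERNAL,cv2.CHAIN_APPROX_NONE)[0],key=cv2.contourArea);e=cv2.fitEllipse(k);print("ring",e,onplane(w,*e[0],110))
E
```

```text
[([284, 214, 69, 66, 3515], [318.46, 246.38])]
((318.39898681640625, 246.51461791992188), (65.43599700927734, 68.0838394165039), 89.44799041748047) [ 613.84646069 -225.68076356  120.        ]
[195.34306 197.90065 197.79755 199.45268 199.60532 196.02661 190.02455
 189.81624 191.865   204.84283]
ring ((318.39617919921875, 239.371337890625), (124.25205993652344, 130.03366088867188), 87.82621002197266) [ 612.69902437 -225.60342737  110.        ]
```

View pics/w1c.png

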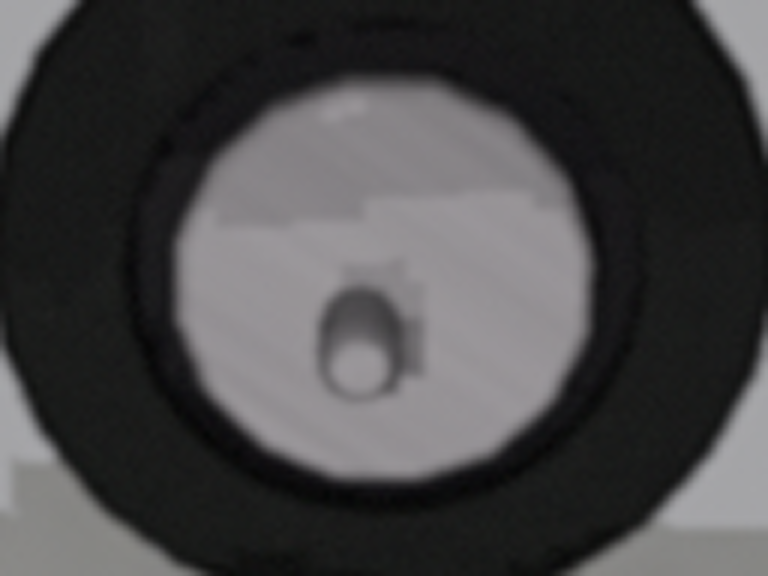

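The zoomed crop shows the pin's bright tip at crop (360,367), which is pixel (314.6,260.7). The disc centre is at (318.4,246.5).

```bash
python3 - <<'E'
from h import *
w=np.load("w1.npz")
a=onplane(w,318.4,246.5,120)
for t in((314.6,260.7),(314.6,260.2)):
    b=onplane(w,*t,132);print(a,b,b-a,np.hypot(*(b-a)[:2]))
E
```

```text
[ 613.83764823 -225.68020798  120.        ] [ 617.93454586 -227.82921689  132.        ] [ 4.09689763 -2.14900891 12.        ] 4.626317055504549
[ 613.83764823 -225.68020798  120.        ] [ 617.64492733 -227.8290542   132.        ] [ 3.8072791  -2.14884622 12.        ] 4.371831904946256
```

Request:
{"method": "carry_out", "body": {
  "rows": [
    [0,0.3,0,0,0,0,1],
    [0,0.6,0,0,0,0,1],
    [0,0.9,0,0,0,0,1],
    [0.03,1,0,0,0,0,1]
  ]
}}

```text
clock: 2.4
position: [620.9, -25.7, 342.1]
ee_rot: [-0.001, 1.0, 0.0, 0.001]
contact_force: [1.0, 0.0, 0.5]
gripper_width: 85.6
grasp_force: 0.0
```

Request:
{"method": "carry_out", "body": {
  "rows": [
    [0.02,0.25,0.1,0,0,0,0.5],
    [0.03,0.5,0.2,0,0,0,0],
    [0.035,0.75,0.3,0,0,0,0],
    [0.035,0.86,0.35,0,0,0,0],
    [0.035,0.86,0.35,0,0,0,0],
    [0.035,0.86,0.35,0,0,0,0]
  ]
}}

```text
clock: 3.15
position: [614.7, 143.4, 271.5]
ee_rot: [0.001, 1.0, 0.0, 0.001]
contact_force: [0.1, -0.5, 0.8]
gripper_width: 43.0
grasp_force: 0.0
```

```bash
python3 - <<'E'
from bench import arm
from h import *
s,c,p,d=shot(arm,"wrist","w2");print(s["clock"],s["position"],s["ee_rot"],s["joint_vel"].round(3)); print(proj(c,[604,144,58]))
E
```

```text
3.15 [614.66628583 143.42223258 271.54298283] [6.88709511e-04 9.99999635e-01 7.92878418e-05 5.00044442e-04] [-0.005 -0.007  0.    -0.002  0.002 -0.003]
[315.82110665 254.15953679]
```

View pics/w2.png

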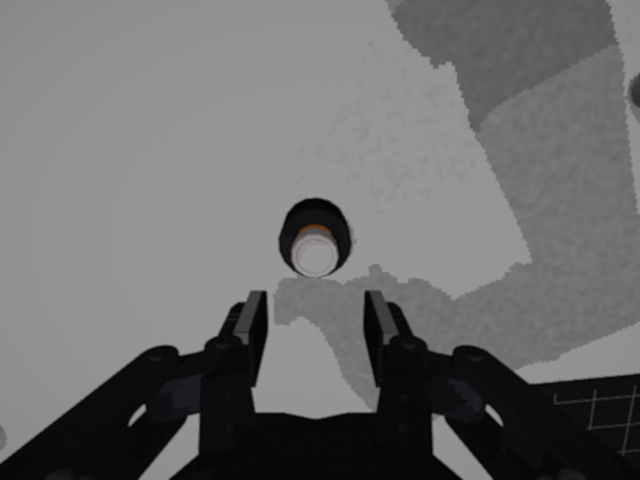

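The cap's top face is at about (316,257), with the black holder body behind it spanning columns 279–351.

```bash
python3 - <<'E'
from h import *
w=np.load("w2.npz");g=cv2.cvtColor(w["p"],cv2.COLOR_RGB2GRAY)
print(g[225:284:2,314]); print(g[257,284:350:2])
m=np.zeros(g.shape,np.uint8);m[190:285,270:360]=(g<50)[190:285,270:360]
x,y,ww,h=cv2.boundingRect(m);print("body",x,y,ww,h)
c=(x+ww/2-.5)
for z in(54,58,59):print(z,[onplane(w,c,v,z).round(1) for v in(256,257,258)])
# body top rim, width row
print("rim far edge z36 ->x-23", onplane(w,c,y-.5,36))
print("d",w["d"][257,315], onplane(w,315,257,58))
T=w["cam_to_world"];o,r=ray(w,c,257);print("z from depth",(o+r*np.median(w["d"][250:264,308:322]))) 
E
```

```text
[ 59  65  75  80  87 120 140 129 139 139 148 150 150 150 150 150 150 150
 150 150 150 150 150 149 138 150 122 122 121 116]
[ 17  24  20  38 107 138 128 135 139 149 150 150 150 150 150 150 150 150
 150 150 151 149 150 149 139 147 142  76  13  13  20  29 108]
body 279 198 72 75
54 [array([606.6, 143.3,  54. ]), array([607.2, 143.3,  54. ]), array([607.8, 143.2,  54. ])]
58 [array([605.1, 143.3,  58. ]), array([605.7, 143.3,  58. ]), array([606.3, 143.3,  58. ])]
59 [array([604.7, 143.3,  59. ]), array([605.3, 143.3,  59. ]), array([605.9, 143.3,  59. ])]
rim far edge z36 ->x-23 [576.33639007 143.27484377  36.        ]
d 196.50491 [605.68202784 143.54091173  58.        ]
z from depth [605.71764388 143.26196841  57.90327398]
```

Request:
{"method": "carry_out", "body": {
  "rows": [
    [0.047,0,0.05,0,0,0,-1],
    [0.047,0,0.1,0,0,0,-1],
    [0.047,0,0.15,0,0,0,-1],
    [0.047,0,0.15,0,0,0,-1],
    [0.047,0,0.15,0,0,0,-1],
    [0.047,0,0.15,0,0,0,-1]
  ]
}}

```text
clock: 3.95
position: [605.2, 145.0, 241.1]
ee_rot: [-0.0, 1.0, 0.0, 0.0]
contact_force: [-0.9, -0.0, -0.2]
gripper_width: -0.0
grasp_force: 0.0
```

Request:
{"method": "carry_out", "body": {
  "rows": [
    [0,0,0.02,0,0,0,-1],
    [0,0,0.035,0,0,0,-1],
    [0,0,0.05,0,0,0,-1],
    [0,0,0.06,0,0,0,-1],
    [0,0,0.06,0,0,0,-1]
  ]
}}

```text
clock: 4.58
position: [604.9, 144.9, 229.0]
ee_rot: [-0.0, 1.0, -0.0, 0.0]
contact_force: [-1.6, 0.6, 2.4]
gripper_width: -0.0
grasp_force: 1.8
```

Request:
{"method": "carry_out", "body": {
  "rows": [
    [0,0,0.01,0,0,0,-1],
    [0,0,0.02,0,0,0,-1],
    [0,0,0.025,0,0,0,-1],
    [0,0,0.025,0,0,0,-1]
  ]
}}

```text
clock: 5.08
position: [605.0, 145.0, 227.4]
ee_rot: [-0.001, 1.0, -0.0, 0.001]
contact_force: [-7.0, -0.9, 19.3]
gripper_width: 0.1
grasp_force: 9.5
```

Request:
{"method": "carry_out", "body": {
  "rows": [
    [0,0,0.005,0,0,0,-1],
    [0,0,0.008,0,0,0,-1],
    [0,0,0.008,0,0,0,-1]
  ]
}}

```text
clock: 5.45
position: [605.1, 145.1, 227.4]
ee_rot: [-0.001, 1.0, -0.0, 0.001]
contact_force: [-9.4, -0.2, 25.7]
gripper_width: -0.1
grasp_force: 12.9
```

Request:
{"method": "carry_out", "body": {
  "rows": [
    [0,0,-0.04,0,0,0,-1],
    [0,0,-0.2,0,0,0,0],
    [-0.02,0,-0.22,0,0,0,0.6],
    [-0.047,0,-0.22,0,0,0,0.6],
    [-0.047,0,-0.22,0,0,0,0.6],
    [-0.047,0,-0.22,0,0,0,0.6]
  ]
}}

```text
clock: 6.2
position: [614.2, 144.7, 264.8]
ee_rot: [0.0, 1.0, -0.0, -0.001]
contact_force: [0.0, 1.4, 0.4]
gripper_width: 68.6
grasp_force: 0.0
```

```bash
python3 - <<'E'
from bench import arm
from h import *
s,c,p,d=shot(arm,"wrist","w3");print(s["clock"],s["position"],s["joint_vel"].round(3))
g=cv2.cvtColor(p,cv2.COLOR_RGB2GRAY)
m=np.zeros(g.shape,np.uint8);m[190:300,270:360]=(g<50)[190:300,270:360]
print("body",cv2.boundingRect(m)); print(g[225:284:2,314])
v=255;u=314
o,r=ray(c,u,v)
print("cap top by depth",o+r*np.median(d[v-7:v+7,u-7:u+7]))
cv2.imwrite("pics/w3c.png",cv2.resize(p[180:300,250:390,::-1],None,fx=5,fy=5))
E
```

```text
6.2 [614.21259064 144.74170311 264.79469292] [ 0.003 -0.006  0.001  0.001 -0.    -0.001]
body (277, 202, 73, 81)
[ 15  18  40  67  74  73  91 125 134 126 135 144 146 146 146 146 147 146
 146 146 146 146 146 146 146 145 134 146 113  69]
cap top by depth [602.30336497 144.10320569  54.22144261]
```

View pics/w3c.png

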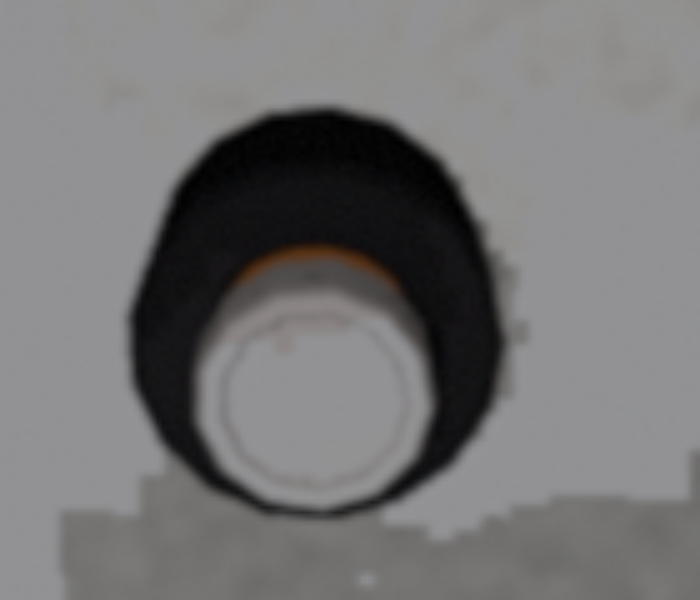

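The cap is home, with its top at 54.2 mm. Its centre is at crop (316,400), pixel (312.8,259.6).

```bash
python3 - <<'E'
from h import *
w=np.load("w3.npz");print(onplane(w,312.8,259.6,54))
E
```

```text
[605.07373654 143.43874116  54.        ]
```

Request:
{"method": "carry_out", "body": {
  "rows": [
    [0.045,-0.006,0,0,0,0,1],
    [0.045,-0.006,0.15,0,0,0,1],
    [0.045,-0.006,0.3,0,0,0,1],
    [0.045,-0.006,0.4,0,0,0,1],
    [0.045,-0.006,0.444,0,0,0,0.7],
    [0.045,-0.006,0.444,0,0,0,0.4]
  ]
}}

```text
clock: 7.0
position: [605.1, 143.7, 177.1]
ee_rot: [-0.0, 1.0, -0.0, -0.0]
contact_force: [-0.3, 0.2, 0.5]
gripper_width: 59.8
grasp_force: 0.0
```

Request:
{"method": "carry_out", "body": {
  "rows": [
    [0,0,0,0,0,0,0.2],
    [0,0,0,0,0,0,0],
    [0,0,0,0,0,0,-0.5],
    [0,0,0,0,0,0,-1],
    [0,0,0,0,0,0,-1],
    [0,0,0,0,0,0,-1]
  ]
}}

```text
clock: 7.75
position: [605.8, 144.0, 178.8]
ee_rot: [-0.0, 1.0, 0.0, 0.001]
contact_force: [-0.6, -0.1, 6.4]
gripper_width: 44.5
grasp_force: 61.5
```

Request:
{"method": "carry_out", "body": {
  "rows": [
    [0,0,-0.05,0,0,0,-1],
    [0,0,-0.2,0,0,0,-1],
    [0,0,-0.4,0,0,0,-1],
    [0,0,-0.6,0,0,0,-1],
    [0,0,-0.8,0,0,0,-1],
    [0,0,-0.8,0,0,0,-1],
    [0,0,-0.8,0,0,0,-1]
  ]
}}

```text
clock: 8.62
position: [604.7, 143.5, 336.5]
ee_rot: [0.0, 1.0, 0.0, -0.001]
contact_force: [-0.8, 0.1, -2.6]
gripper_width: 44.4
grasp_force: 61.4
```

```bash
python3 - <<'E'
from bench import arm
from h import *
s,c,p,d=shot(arm,"wrist","w4");print(s["clock"],s["position"],s["ee_rot"],s["gripper_width"],s["contact_force"])
cv2.imwrite("pics/w4c.png",p[180:480,120:520,::-1])
E
```

```text
8.625 [604.71327483 143.46339336 336.49560627] [ 1.78090624e-04  9.99999492e-01  9.72827177e-06 -9.91926431e-04] 44.37914338668186 [-0.81225827  0.07914142 -2.61981892]
```

View pics/w4c.png

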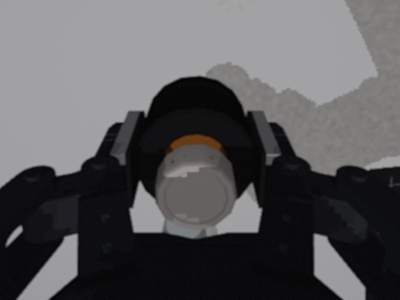

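The holder is held upright with the cap home; the cap centre is at crop (195,194), pixel (315,374).

```bash
python3 - <<'E'
from h import *
w=np.load("w4.npz");g=cv2.cvtColor(w["p"],cv2.COLOR_RGB2GRAY)
print(g[374,265:365:3]); print(g[320:420:3,315])
for v in(372,374,376):print(onplane(w,314.5,v,213))
o,r=ray(w,315,374);print(o+r*np.median(w["d"][366:382,307:323]))
E
```

```text
[162 144  35  22  81  99  94  95  98  99  98  98  98  98  99  98  98  99
  98  97  98  98  97  99  98  98  98  86  98  95  67  11  63 159]
[ 68  68  85  85  87  88  90  96 118 147 147  98  99  99  99  99  98 100
  98  99  98  99  98  99  97  97 113 112 100 115 122 125 113  30]
[600.72320831 143.45570843 213.        ]
[601.47853347 143.454984   213.        ]
[602.23692586 143.45425662 213.        ]
[602.44941218 143.61227521 211.77307641]
```

Request:
{"method": "carry_out", "body": {
  "rows": [
    [0,-0.15,0,0,0,0,-1],
    [-0.01,-0.35,0,0,0,0,-1],
    [-0.02,-0.6,0,0,0,0,-1],
    [-0.03,-0.85,0,0,0,0,-1],
    [-0.03,-1,0,0,0,0,-1]
  ]
}}

```text
clock: 9.3
position: [610.9, -58.5, 335.2]
ee_rot: [0.001, 1.0, -0.0, -0.002]
contact_force: [0.5, 0.2, -1.4]
gripper_width: 44.5
grasp_force: 61.6
```

Request:
{"method": "carry_out", "body": {
  "rows": [
    [0,-0.2,0,0,0,0,-1],
    [-0.02,-0.4,0,0,0,0,-1],
    [-0.035,-0.6,0,0,0,0,-1],
    [-0.035,-0.75,0,0,0,0,-1],
    [-0.038,-0.856,0,0,0,0,-1],
    [-0.038,-0.856,0.04,0,0,0,-1],
    [-0.038,-0.856,0.07,0,0,0,-1],
    [-0.038,-0.856,0.07,0,0,0,-1]
  ]
}}

```text
clock: 10.3
position: [618.9, -226.5, 322.2]
ee_rot: [-0.001, 1.0, 0.0, -0.001]
contact_force: [0.3, 0.3, -1.7]
gripper_width: 44.7
grasp_force: 61.6
```

Request:
{"method": "carry_out", "body": {
  "rows": [
    [0.003,-0.006,0.03,0,0,0,-1],
    [0.003,-0.006,0.05,0,0,0,-1],
    [0.003,-0.006,0.065,0,0,0,-1],
    [0.003,-0.006,0.075,0,0,0,-1],
    [0.003,-0.006,0.075,0,0,0,-1]
  ]
}}

```text
clock: 10.92
position: [618.4, -228.7, 308.2]
ee_rot: [-0.0, 1.0, 0.0, -0.0]
contact_force: [0.5, 0.7, -2.3]
gripper_width: 44.4
grasp_force: 61.6
```

Request:
{"method": "carry_out", "body": {
  "rows": [
    [0,0.002,0.01,0,0,0,-1],
    [0,0.002,0.02,0,0,0,-1],
    [0,0.002,0.03,0,0,0,-1],
    [0,0.002,0.03,0,0,0,-1]
  ]
}}

```text
clock: 11.42
position: [618.4, -228.3, 302.0]
ee_rot: [-0.0, 1.0, 0.0, -0.0]
contact_force: [-0.6, 0.7, -1.6]
gripper_width: 44.4
grasp_force: 61.6
```

Request:
{"method": "carry_out", "body": {
  "rows": [
    [0,0,0.01,0,0,0,-1],
    [0,0,0.02,0,0,0,-1],
    [0,0,0.03,0,0,0,-1],
    [0,0,0.03,0,0,0,-1]
  ]
}}

```text
clock: 11.92
position: [618.5, -228.3, 297.0]
ee_rot: [-0.0, 1.0, -0.0, 0.0]
contact_force: [-1.7, 1.5, 3.5]
gripper_width: 44.6
grasp_force: 61.6
```

Request:
{"method": "carry_out", "body": {
  "rows": [
    [0,0,0.01,0,0,0,-1],
    [0,0,0.02,0,0,0,-1],
    [0,0,0.025,0,0,0,-1],
    [0,0,0.025,0,0,0,-1]
  ]
}}

```text
clock: 12.42
position: [618.4, -228.2, 294.6]
ee_rot: [-0.001, 1.0, -0.001, 0.001]
contact_force: [-5.2, 3.1, 14.7]
gripper_width: 44.5
grasp_force: 62.9
```

Request:
{"method": "carry_out", "body": {
  "rows": [
    [0,0,0.005,0,0,0,-1],
    [0,0,0.01,0,0,0,-1],
    [0,0,0.01,0,0,0,-1],
    [0,0,0.01,0,0,0,-1]
  ]
}}

```text
clock: 12.92
position: [618.4, -228.1, 294.5]
ee_rot: [-0.001, 1.0, -0.001, 0.001]
contact_force: [-8.4, 4.6, 20.7]
gripper_width: 44.4
grasp_force: 63.6
```

```bash
python3 - <<'E'
from bench import arm
from h import *
s,c,p,d=shot(arm,"side","s2");print(s["position"],s["contact_force"],s["wrist_torque"])
s,c,p2,d=shot(arm,"wrist","w5")
a=cv2.resize(p[200:340,250:410,::-1],None,fx=2.5,fy=2.5,interpolation=cv2.INTER_CUBIC);b=p2[130:480,120:520,::-1]
cv2.imwrite("pics/end.png",np.hstack([a,b]))
E
```

```text
[ 618.35587099 -228.09554063  294.52803409] [-8.41010602  4.61472609 20.66856985] [ 1.68591426  2.34073764 -0.0720366 ]
```

View pics/end.png

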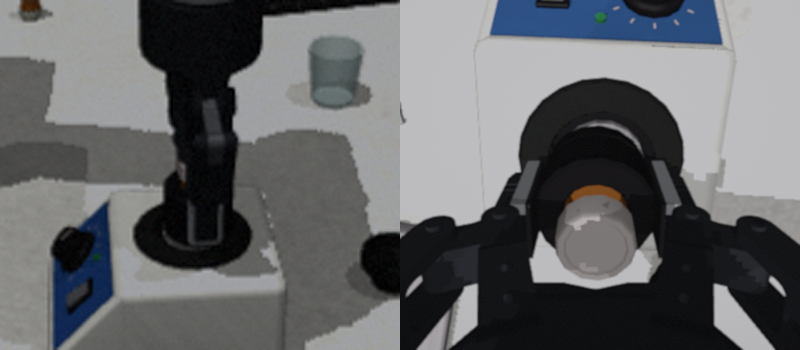

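The left image shows the holder seated low on the drive. The right one shows it upright, with the cap home and the fingers clear of the housing. The underside is at about 116 mm, which matches the disc right down. The last 2 mm of commanded push raised the force to 21 N with only 0.1 mm of movement, so the switch is on its stop.

```bash
python3 -c "
from bench import arm
print(arm.job_done())"
```

```text
the job is handed in; nothing more can be done
None
```

The job is handed in at about 13 s: the cap is pressed home, the holder is seated over the crank pin, and the arm is still holding it down against the touch switch's stop at about 21 N.

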